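# Put the flat camera batteries on charge

### The job

Put the three camera battery packs with coloured caps on charge: stand each one in the charging dock of its own colour and push it straight down past the sprung balls until it clicks and sits fully home. The two all-black packs are already charged: leave them standing where they are.

Things in the scene. Friction and masses are not known exactly. Their poses are not given: they have to be found in the camera images.
- pack_orange: battery pack, orange cap (top 14 mm), black below, upright: 40 (x) x 24 (y) x 70 mm high, 80 g. Origin: centre of underside, z up. Grip across y, 54 mm or more above the underside to clear the dock. Its +x and -x ends have a 3 mm deep notch 9 to 21 mm up. Half a turn about z changes nothing. Let go loose in a dock it stops on the balls (and may lean), underside about 27 mm above the dock's origin.
- pack_green: battery pack, green cap (top 14 mm), black below, upright: 40 (x) x 24 (y) x 70 mm high, 80 g. Origin: centre of underside, z up. Grip across y, 54 mm or more above the underside to clear the dock. Its +x and -x ends have a 3 mm deep notch 9 to 21 mm up. Half a turn about z changes nothing. Let go loose in a dock it stops on the balls (and may lean), underside about 27 mm above the dock's origin.
- pack_blue: battery pack, blue cap (top 14 mm), black below, upright: 40 (x) x 24 (y) x 70 mm high, 80 g. Origin: centre of underside, z up. Grip across y, 54 mm or more above the underside to clear the dock. Its +x and -x ends have a 3 mm deep notch 9 to 21 mm up. Half a turn about z changes nothing. Let go loose in a dock it stops on the balls (and may lean), underside about 27 mm above the dock's origin.
- dock_orange: fixed dock, orange walls, white base 84 (x) x 48 (y) mm, 38 mm high. Origin: centre of underside. Open pocket 44 (x) x 28 (y) takes a pack, x along x, either way round; floor at z 8 mm, walls to 32, then 45-degree flared lips to 38. A sprung ball (radius 7) stands 4 mm out of each x end at z 23; a push of about 10 N passes them; they snap into the notches once the pack is on the floor.
- dock_green: fixed dock, green walls, white base 84 (x) x 48 (y) mm, 38 mm high. Origin: centre of underside. Open pocket 44 (x) x 28 (y) takes a pack, x along x, either way round; floor at z 8 mm, walls to 32, then 45-degree flared lips to 38. A sprung ball (radius 7) stands 4 mm out of each x end at z 23; a push of about 10 N passes them; they snap into the notches once the pack is on the floor.
- dock_blue: fixed dock, blue walls, white base 84 (x) x 48 (y) mm, 38 mm high. Origin: centre of underside. Open pocket 44 (x) x 28 (y) takes a pack, x along x, either way round; floor at z 8 mm, walls to 32, then 45-degree flared lips to 38. A sprung ball (radius 7) stands 4 mm out of each x end at z 23; a push of about 10 N passes them; they snap into the notches once the pack is on the floor.
- pack_black1: already charged battery pack, all black with no coloured cap, otherwise the same as the coloured ones (40 x 24 x 70 mm, standing upright, origin at the centre of its underside); stays where it is
- pack_black2: already charged battery pack, all black with no coloured cap, otherwise the same as the coloured ones (40 x 24 x 70 mm, standing upright, origin at the centre of its underside); stays where it is
Not all that is in view belongs to the job. What is shaped like the pack_blue but pink is not meant.

How it is judged:
At the end, for the whole second after the job is handed in: Each coloured pack stands in its own colour's dock, upright (0.12 rad), aligned (0.2 rad), centred (5 mm), underside on the pocket floor (at most 3.5 mm above it); both black packs stand upright (0.2 rad) within 25 mm of their start; all at rest (horizontal distance between pack_orange and dock_orange below 0.005 m and z of pack_orange in the frame of dock_orange between 0.004 and 0.0115 m and angle between each of pack_orange, pack_green, pack_blue's own z axis and vertical below 0.12 rad and angle between the x axis of pack_orange and the x axis of dock_orange, either way round below 0.2 rad and linear speed of each of pack_orange, pack_green, pack_blue, pack_black1, pack_black2 below 0.02 m/s and horizontal distance between pack_green and dock_green below 0.005 m and z of pack_green in the frame of dock_green between 0.004 and 0.0115 m and angle between the x axis of pack_green and the x axis of dock_green, either way round below 0.2 rad and horizontal distance between pack_blue and dock_blue below 0.005 m and z of pack_blue in the frame of dock_blue between 0.004 and 0.0115 m and angle between the x axis of pack_blue and the x axis of dock_blue, either way round below 0.2 rad and distance of each of pack_black1, pack_black2 from where it was at the start of the episode below 0.025 m and angle between each of pack_black1, pack_black2's own z axis and vertical below 0.2 rad); the robot touches nothing.
It fails at once if all-black pack 1 was moved (more than 25 mm) or tipped over (distance of pack_black1 from where it was at the start of the episode above 0.025 m or angle between pack_black1's own z axis and vertical above 0.5 rad).
It fails at once if all-black pack 2 was moved (more than 25 mm) or tipped over (distance of pack_black2 from where it was at the start of the episode above 0.025 m or angle between pack_black2's own z axis and vertical above 0.5 rad).
It also fails if it takes over 96 s, if anything falls off the work surface, if the arm or the gripper's body presses on something with over 40 N, if the wrist force passes 120 N, or if a joint passes its speed limit or range.

### The arm

A 6-joint arm with a two-finger parallel gripper is mounted at the origin on the work surface. World frame = base frame: x ahead of the robot, y to its left, z up, the work surface at z = 0. Lengths are in m, angles in rad, forces in N, time in s.
With the tool pointing down it reaches from about 0.35 to 0.975 m from the base axis. Payload 7.1 kg.
Tool frame: the origin (TCP) lies at the very end of the fingers, on their centre line; the grasp point (between the pads) lies ctrl.pinch_z behind it (ctrl.pinch_z is the distance from the TCP to the grasp point, in m); z points along the fingers, y is the line along which they close (so a half turn about z gives the same grasp; the last joint's range is limited). The gripper opens to 88 mm and grips with 3 to 60 N. Pads are 20 mm wide; open, the fingers measure 115 mm over their backs; the gripper's body (75 mm by 178 mm) begins 61 mm behind the grasp point.
Start: joints at [1.217, 0.423, 1.63, -0, 1.089, -0.019], TCP at [0.205, 0.59, 0.195] pointing down, gripper open.
Joint ranges: [-3, 3], [-0.9, 2.11], [0.09, 2.58], [-1.31, 4.45], [0.11, 2.69], [-2.54, 2.54]. Speed limits (rad/s): [2.39, 2.39, 3.01, 3.14, 3.14, 3.14].

### API

Orientations are given as a unit quaternion [x, y, z, w].
In Python, from plant import read_state, imaging, job_done, ctrl gives the robot as it stands. The module is installed in compiled form; this text tells all that it offers.
- The arm moves only by the shell command python3 -m crank 'ROWS' [OPENING] [FORCE]. ROWS is JSON, a list of rows, each a list of 2 entries, a list of its own where there are three numbers: the shift along the tool's x, y, z normalised to -1 to 1, where 1 is 0.4 m, then the turn about the tool's z normalised to -1 to 1, where 1 is pi rad. A call has 1 to 20 rows; each row shifts and turns the commanded pose from where the row before left it, along the tool's axes as they then stand; what a row does not reach is not made up. A row lasts 1/12 s, in which the tool goes at most 41.7 mm and 7.16 degrees, less where a joint would pass 70% of its speed; a pose out of reach is approached as far as the arm can. A call with a number of a shift or a turn outside -1 to 1 is refused whole. A call with a gripper value outside its range is refused whole. OPENING is the opening, from 0 (shut) to 1 (fully open), set as the call begins (- or left out, the last holds). The fingers move at their own pace and stop on an object; FORCE is the grip in N (left out, the last holds). Time passes only in rows, so rows that do not move let the fingers close. It gives the time, the measured TCP pose, the force, the opening and the grip force at its end, in the units of the state.
- read_state(): the state, without advancing time (a new reading comes with each control period).
- imaging.camera(name): name is "side" or "top"; returns the picture (384x512x3 uint8, red, green, blue); there is no depth.
- imaging.calibration(name): a dict with "fx", "fy", "cx", "cy" (pixels), "R" (3x3) and "t" (3): a world point X has camera coordinates R X + t. Camera axes: x right, y down, z forward; pixel columns grow to the right and rows downward; lengths in m; the calibration is good to about 2 mm. A picture is of the moment at which its call begins. calibration takes no time and is no camera call.
- job_done(): hands the job in; it is judged then, once.
Trained networks look in the newest picture that a camera, given by its name, has taken for a name from the list of things; names that differ only in an ending like _2 or _b are one class to them, and where a whole thing is asked for, a point or a joint stands for the part that bears it (a point fixed in the world has none). Each returns a list of dicts, best first, with "confidence" (0 to 1); they miss things now and then, are a little off and sometimes report something else, mostly with a low value. They report only what shows in the picture. A call takes as long as a camera call. They do not tell look-alikes from the thing itself.
- imaging.spot_in(camera, thing): "extent" ([left, top, right, bottom] in pixels, round what is visible of it).
- imaging.outline_of(camera, thing): "mask" (384x512 bool, what is visible of it) and "extent" ([left, top, right, bottom] in pixels, round what is visible of it).
- imaging.spot_point(camera, thing): "xy" ([column, row] in pixels: a listed point, or the origin of a listed thing).
The state is a dict: "time_s": time; "joints": joint angles; "qd": joint speeds; "effort": joint torques, N m; "ee_pos": TCP position; "tcp_rot": TCP orientation; "wrist_force": force on the tool from outside, world axes, zero at the start; "ft_torque": the same for the moment, N m; "opening": finger opening in m; "grasp_force": force on a finger pad.
Only numpy, scipy, OpenCV 4.12 (cv2) and the standard library are available. Lean on these libraries where they do the work, as an engineer would, in place of code of your own. Each camera call takes 0.05 s, during which the arm holds its last target. There are 200 camera calls.

## Working session

There is one attempt and no reset: what is moved stays moved. The work goes in short steps, Python scripts to look and compute and a shell command to move; the robot and the scene stay as the last step left them, time stands still between calls to the robot, and variables do not carry over. Pictures are saved under pics/ and viewed, at most 14 in all, crops included, and the job is handed in when it is done.

```bash
mkdir -p pics; python3 - <<'E'
from plant import read_state, imaging, ctrl
import cv2
s=read_state();print(s['time_s'],s['ee_pos'],s['tcp_rot'],s['opening'],ctrl.pinch_z)
for n in('top','side'):
    cv2.imwrite(f'pics/{n}0.png',imaging.camera(n)[:,:,::-1]); c=imaging.calibration(n)
    print(n,c)
    for o in ['pack_orange','pack_green','pack_blue','dock_orange','dock_green','dock_blue','pack_black1']:
        print(o,[([round(float(v)) for v in d['extent']],round(d['confidence'],2)) for d in imaging.spot_in(n,o)][:3],[([round(float(v),1) for v in d['xy']],round(d['confidence'],2)) for d in imaging.spot_point(n,o)][:3])
E
```

```text
0.0 [0.20512503 0.58972527 0.1941939 ] [ 1.66615571e-01  9.86021620e-01 -7.71352395e-04 -1.49092714e-04] 0.0878590159976902 0.0187
top {'fx': 405.9947199671341, 'fy': 405.9947199671341, 'cx': 256.0741166065497, 'cy': 193.56170204321188, 'R': array([[ 2.52423315e-02, -9.99681001e-01, -8.48775060e-04],
       [-9.99323747e-01, -2.52105843e-02, -2.67670390e-02],
       [ 2.67371022e-02,  1.52386355e-03, -9.99641338e-01]]), 't': array([-0.02129411,  0.52960735,  1.01045778])}
pack_orange [([337, 142, 356, 161], 0.68)] [([342.4, 156.0], 0.74)]
pack_green [([131, 145, 154, 164], 0.7)] [([146.6, 155.0], 0.64)]
pack_blue [([361, 186, 384, 203], 0.76), ([342, 215, 360, 234], 0.62)] [([367.4, 195.2], 0.84), ([345.7, 223.4], 0.78)]
dock_orange [([196, 211, 224, 250], 0.67)] [([208.8, 229.6], 0.98), ([146.5, 229.6], 0.49)]
dock_green [([271, 131, 294, 163], 0.58), ([338, 141, 359, 162], 0.43)] [([284.7, 148.2], 0.73)]
dock_blue [] [([145.4, 229.8], 0.61)]
pack_black1 [([274, 216, 284, 235], 0.63), ([202, 129, 218, 151], 0.5)] [([278.3, 227.2], 0.57)]
side {'fx': 390.69679282683103, 'fy': 390.696
[... 185 characters left out ...]
  0.57066198, -0.6426539 ]]), 't': array([-0.3915202 ,  0.24470613,  0.62392616])}
pack_orange [([361, 196, 389, 234], 0.84)] [([367.4, 227.8], 0.67)]
pack_green [([212, 114, 229, 144], 0.64)] [([218.9, 141.5], 0.95), ([319.6, 277.4], 0.27)]
pack_blue [([354, 239, 383, 280], 0.86), ([312, 245, 334, 289], 0.78)] [([321.1, 279.1], 0.75), ([364.6, 272.5], 0.72), ([315.8, 191.3], 0.71)]
dock_orange [([180, 178, 215, 211], 0.6)] [([367.9, 230.7], 0.72), ([200.6, 196.9], 0.58)]
dock_green [([299, 169, 340, 206], 0.66)] [([318.2, 192.4], 0.6)]
dock_blue [] [([166.1, 166.1], 0.94)]
pack_black1 [([262, 131, 274, 164], 0.63), ([244, 199, 266, 238], 0.57)] [([254.7, 232.2], 0.9), ([270.4, 160.8], 0.8)]
```

```bash
python3 - <<'E'
import cv2
a=cv2.imread('pics/top0.png')[105:285,105:405]
b=cv2.imread('pics/side0.png')[95:305,130:410]
cv2.imwrite('pics/topc.png',cv2.resize(a,(800,480),interpolation=cv2.INTER_CUBIC))
cv2.imwrite('pics/sidec.png',cv2.resize(b,(800,600),interpolation=cv2.INTER_CUBIC))
E
```

```text
(no output)
```

View pics/topc.png

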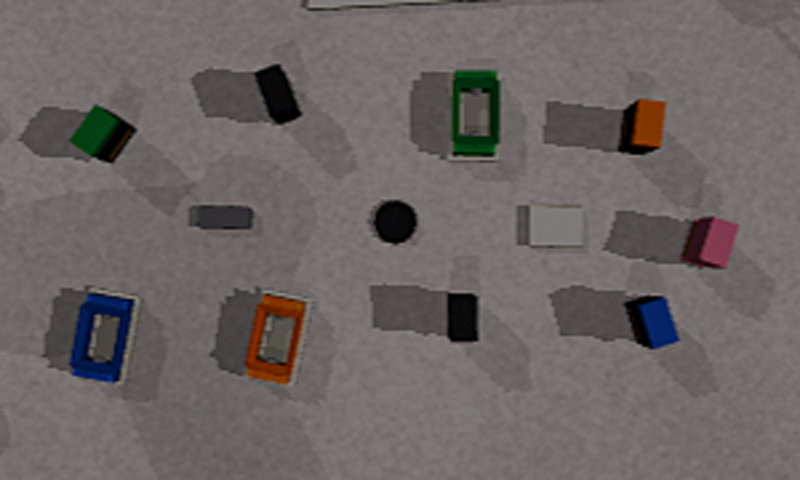

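View pics/sidec.png

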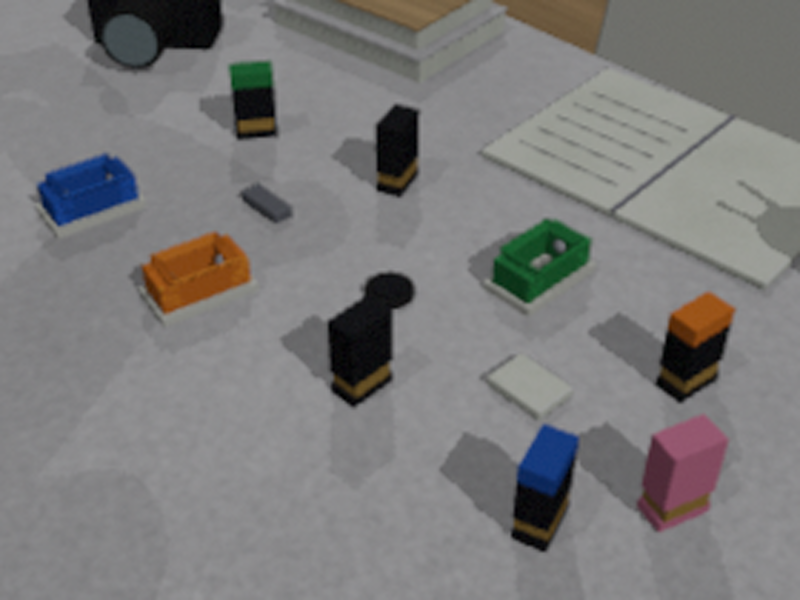

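The top view shows the orange pack at (347,151), the green at (143,154) and the blue at (350,226). The green dock is at (283,147), the orange at (208,231) and the blue at (143,231), with black packs at (209,140) and (278,224).

There are two candidates for pack_blue: top (350,226), which has a blue cap on a black body, and top (371,195), which is pink all over. The one at (350,226) fits the description, and the enlarged crops confirm it.

```bash
cat > fit.py <<'E'
import cv2,numpy as np
from scipy.optimize import minimize
from plant import imaging
U=6
HUE=dict(orange=(5,22),green=(45,80),blue=(105,125))
def proj(n,P):
    c=imaging.calibration(n);q=P@c['R'].T+c['t']
    return np.c_[c['fx']*q[:,0]/q[:,2]+c['cx'],c['fy']*q[:,1]/q[:,2]+c['cy']]
def box(x,y,yaw,a,b,z0,z1):
    c,s=np.cos(yaw),np.sin(yaw)
    return np.array([[x+c*i*a-s*j*b,y+s*i*a+c*j*b,z] for i in(-1,1) for j in(-1,1) for z in(z0,z1)])
def maskhull(img,col,near,r=32):
    x0,y0=max(int(near[0])-r,0),max(int(near[1])-r,0)
    im=img[y0:y0+2*r,x0:x0+2*r]; im=cv2.resize(im,None,fx=U,fy=U,interpolation=cv2.INTER_CUBIC)
    h=cv2.cvtColor(im,cv2.COLOR_RGB2HSV); ch=im.max(2).astype(int)-im.min(2)
    lo,hi=HUE[col]; m=((h[...,0]>=lo)&(h[...,0]<=hi)&(ch>35)&(h[...,1]>(150 if col=='orange' else 90))).astype(np.uint8)
    n,l,st,ce=cv2.connectedComponentsWithStats(m)
    d=[-st[i,4] if i else 0 for i in range(n)]; k=int(np.argmin(d))
    pts=cv2.findContours((l==k).astype(np.uint8),cv2.RETR_EXTERNAL,cv2.CHAIN_APPROX_NONE)[0][0]
    out=np.zeros(m.shape,np.uint8);cv2.fillConvexPoly(out,cv2.convexHull(pts),1)
    return out,(x0,y0)
def iou(P,n,M):
    m,(x0,y0)=M; p=((proj(n,P)-[x0,y0]+.5)*U-.5)
    r=np.zeros(m.shape,np.uint8);cv2.fillConvexPoly(r,cv2.convexHull(np.round(p*16).astype(np.int32)),1,shift=4)
    return (r&m).sum()/max((r|m).sum(),1)
def fit(Ms,f,p0,st):
    best=None
    for dy in(-.6,-.3,0,.3,.6):
        q=np.array(p0,float);q[2]+=dy
        S=np.vstack([q]+[q+np.eye(len(q))[i]*st[i] for i in range(len(q))])
        r=minimize(lambda p:-sum(iou(f(p),n,M) for n,M in Ms.items()),q,method='Nelder-Mead',options=dict(initial_simplex=S,maxiter=700,xatol=1e-5,fatol=1e-5))
        if best is None or r.fun<best.fun:best=r
    return best.x,-best.fun/len(Ms)
def ground(n,uv,z):
    c=imaging.calibration(n);d=c['R'].T@np.array([(uv[0]-c['cx'])/c['fx'],(uv[1]-c['cy'])/c['fy'],1]);o=-c['R'].T@c['t']
    return (o+d*(z-o[2])/d[2])[:2]
E
cat > m.py <<'E'
from fit import *
im={n:cv2.imread(f'pics/{n}0.png')[:,:,::-1].copy() for n in('top','side')}
C=lambda x,y:(130+x/2.857,95+y/2.857)
packs=dict(orange=((347,151),C(700,320)),green=((143,154),C(252,75)),blue=((350,226),C(550,458)))
docks=dict(orange=((208,231),C(197,272)),green=((283,147),C(543,262)),blue=((143,231),C(88,190)))
for c,(t,s) in packs.items():
    Ms={'top':maskhull(im['top'],c,t,18),'side':maskhull(im['side'],c,s,24)}
    g=ground('top',t,.065)
    for yaw in(0,1.57):
        p,v=fit(Ms,lambda p:box(p[0],p[1],p[2],.02,.012,p[3]-.014,p[3]),[*g,yaw,.07],[.006,.006,.15,.005])
        print('pack',c,p.round(4),round(v,3))
for c,(t,s) in docks.items():
    Ms={'top':maskhull(im['top'],c,t,28),'side':maskhull(im['side'],c,s,30)}
    g=ground('top',t,.03)
    p,v=fit(Ms,lambda p:box(p[0],p[1],p[2],p[3],p[4],p[6],p[5]),[*g,0,.037,.02,.038,.008],[.006,.006,.15,.004,.004,.005,.004])
    print('dock',c,p.round(4),round(v,3))
E
python3 m.py
```

```text
pack orange [ 0.6361 -0.2239 -0.1011  0.0653] 0.969Traceback (most recent call last):
  File "m.py", line 10, in <module>
    p,v=fit(Ms,lambda p:box(p[0],p[1],p[2],.02,.012,p[3]-.014,p[3]),[*g,yaw,.07],[.006,.006,.15,.005])
        ~~~^^^^^^^^^^^^^^^^^^^^^^^^^^^^^^^^^^^^^^^^^^^^^^^^^^^^^^^^^^^^^^^^^^^^^^^^^^^^^^^^^^^^^^^^^^^
  File "fit.py", line 31, in fit
    r=minimize(lambda p:-sum(iou(f(p),n,M) for n,M in Ms.items()),q,method='Nelder-Mead',options=dict(initial_simplex=S,maxiter=700,xatol=1e-5,fatol=1e-5))
    res = _minimize_neldermead(fun, x0, args, callback, bounds=bounds,
                               **options)
    fsim[j] = func(sim[j])
              ~~~~^^^^^^^^
    fx = function(np.copy(x), *(wrapper_args + args))
  File "fit.py", line 31, in <lambda>
    r=minimize(lambda p:-sum(iou(f(p),n,M) for n,M in Ms.items()),q,method='Nelder-Mead',options=dict(initial_simplex=S,maxiter=700,xatol=1e-5,fatol=1e-5))
                         ~~~^^^^^^^^^^^^^^^^^^^^^^^^^^^^^^^^^^^^^
  File "fit.py", line 31, in <genexpr>
    r=minimize(lambda p:-sum(iou(f(p),n,M) for n,M in Ms.items()),q,method='Nelder-Mead',options=dict(initial_simplex=S,maxiter=700,xatol=1e-5,fatol=1e-5))
                             ~~~^^^^^^^^^^
  File "fit.py", line 23, in iou
    m,(x0,y0)=M; p=((proj(n,P)-[x0,y0]+.5)*U-.5)
                     ~~~~^^^^^
  File "fit.py", line 7, in proj
    c=imaging.calibration(n);q=P@c['R'].T+c['t']
ValueError: time passes only in moves, steps and waits
```

```bash
sed -i "s/^U=6/U=6\nCAL={n:imaging.calibration(n) for n in('top','side')}/; s/c=imaging.calibration(n);/c=CAL[n];/" fit.py; python3 m.py; python3 -c "
from plant import read_state;print(read_state()['time_s'])"
```

```text
pack orange [ 0.6361 -0.2239 -0.1011  0.0653] 0.969
pack orange [ 0.6361 -0.2239 -0.1019  0.0653] 0.969
pack green [ 0.618   0.273  -0.5884  0.0625] 0.895
pack green [0.618  0.2727 2.5464 0.0628] 0.894
pack blue [ 0.4581 -0.2362  0.3387  0.0675] 0.974
pack blue [ 0.4581 -0.2363  0.3413  0.0675] 0.975
dock orange [ 0.4331  0.1093 -0.1803  0.0373  0.0214  0.0298  0.0056] 0.959
dock green [ 0.6473 -0.0715  0.0191  0.0362  0.0195  0.0334  0.0064] 0.953
dock blue [ 0.4302  0.2706 -0.1561  0.0368  0.0202  0.0318  0.0029] 0.96
1.5
```

```bash
cat > m2.py <<'E'
from fit import *
im={n:cv2.imread(f'pics/{n}0.png')[:,:,::-1].copy() for n in('top','side')}
C=lambda x,y:(130+x/2.857,95+y/2.857)
packs=dict(orange=((347,151),C(700,320)),green=((143,154),C(252,75)),blue=((350,226),C(550,458)))
docks=dict(orange=((208,231),C(197,272)),green=((283,147),C(543,262)),blue=((143,231),C(88,190)))
tiles=[]
def show(n,M,P,t):
    m,(x0,y0)=M;r=m.shape[0]//U
    a=cv2.resize(im[n][y0:y0+r,x0:x0+r],(r*U,r*U),interpolation=cv2.INTER_CUBIC)[:,:,::-1].copy()
    cv2.drawContours(a,cv2.findContours(m,0,1)[0],-1,(255,255,255),1)
    p=np.round(((proj(n,P)-[x0,y0]+.5)*U-.5)).astype(np.int32);cv2.polylines(a,[cv2.convexHull(p)],True,(255,0,255),1)
    tiles.append(cv2.resize(a,(130,130)))
for kind,D in(('pack',packs),('dock',docks)):
  for c,(t,s) in D.items():
    for n,uv,r in(('top',t,18 if kind=='pack' else 28),('side',s,24 if kind=='pack' else 30)):
        M=maskhull(im[n],c,uv,r);g=ground(n,uv,.05)
        f=(lambda p:box(p[0],p[1],p[2],.02,.012,.056,.07)) if kind=='pack' else (lambda p:box(p[0],p[1],p[2],.037,.0205,.006,.038))
        p,v=fit({n:M},f,[*g,0],[.006,.006,.15]);print(kind,c,n,p.round(4),round(v,3));show(n,M,f(p),c)
cv2.imwrite('pics/fit.png',np.vstack([np.hstack(tiles[:6]),np.hstack(tiles[6:])]))
E
sed -i 's/ch>35/ch>22/' fit.py; python3 m2.py
```

```text
pack orange top [ 0.6352 -0.2227 -0.1073] 0.975
pack orange side [ 0.6309 -0.2265 -0.0669] 0.953
pack green top [ 0.6161  0.2697 -0.5849] 0.967
pack green side [ 0.6107  0.2611 -0.5841] 0.916
pack blue top [ 0.4584 -0.2354  0.3358] 0.984
pack blue side [ 0.4561 -0.2378  0.34  ] 0.961
dock orange top [ 0.4337  0.1087 -0.1846] 0.956
dock orange side [ 0.4311  0.1046 -0.2678] 0.873
dock green top [ 0.6468 -0.0712  0.0221] 0.971
dock green side [ 0.6449 -0.0726  0.0946] 0.875
dock blue top [ 0.4303  0.2692 -0.1576] 0.961
dock blue side [ 0.4289  0.2651 -0.1556] 0.906
```

View pics/fit.png

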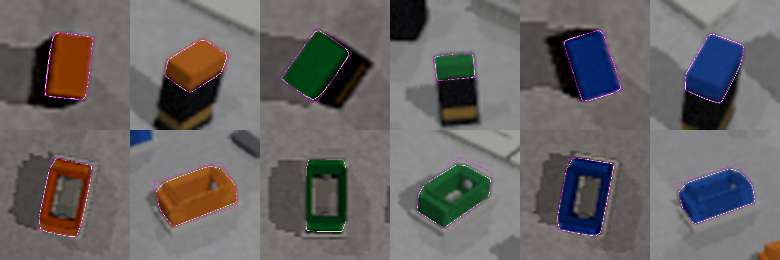

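```bash
cat > go.py <<'E'
import sys,math,numpy as np
from plant import read_state
from scipy.spatial.transform import Rotation as Ro
x,y,z,yaw=map(float,sys.argv[1:5])
s=read_state();p=np.array(s['ee_pos']);R=Ro.from_quat(s['tcp_rot']).as_matrix()
phi=math.atan2(R[1,0],R[0,0]); d=(yaw-phi+math.pi/2)%math.pi-math.pi/2; t=-d/math.pi
T=phi+d; ex=np.array([math.cos(T),math.sin(T)]); ey=np.array([ex[1],-ex[0]]); D=np.array([x,y])-p[:2]
a=[D@ex/.4,D@ey/.4,(p[2]-z)/.4]
n=max(1,math.ceil(math.hypot(a[0],a[1])/.09))
print('t',round(s['time_s'],2),'pos',p.round(4),'tilt',R[2].round(3),'phi',round(phi,4),'q6',round(s['joints'][5],2),'open',round(s['opening'],4),'F',np.round(s['wrist_force'],1))
print('turn total',round(t,4),'rows',math.ceil(abs(t)/.038),'each',round(t/max(1,math.ceil(abs(t)/.038)),4))
print('after turn: total',np.round(a,4),'xy rows',n,'each',np.round(np.array(a[:2])/n,4))
E
python3 go.py 0.6161 0.2697 0.12 -0.5849
python3 - <<'E'
import cv2
cv2.imwrite('pics/both.png',cv2.hconcat([cv2.resize(cv2.imread(f'pics/{n}0.png'),(400,300)) for n in('top','side')]))
E
```

```text
t 1.5 pos [0.2053 0.5903 0.195 ] tilt [-0. -0. -1.] phi 2.8068 q6 -0.02 open 0.0879 F [0.3 0.7 0.8]
turn total 0.0796 rows 3 each 0.0265
after turn: total [-1.2987 -0.1013  0.1874] xy rows 15 each [-0.0866 -0.0068]
```

View pics/both.png

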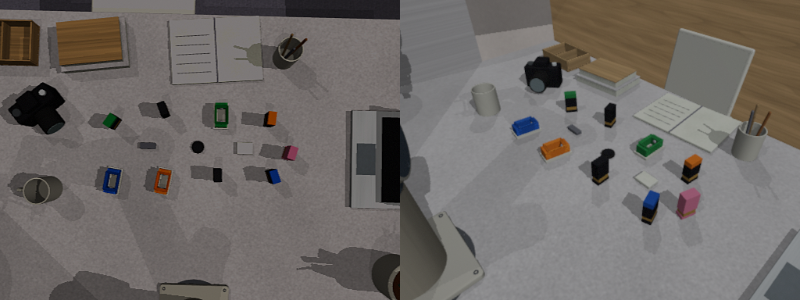

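The top view also shows props: a mug at (51,240) and a camera at (51,138). They are clear of a path at z 0.195.

```bash
python3 -m crank '[[[0,0,0],0.0265],[[0,0,0],0.0265],[[0,0,0],0.0266],[[-0.0866,-0.0068,0],0],[[-0.0866,-0.0068,0],0],[[-0.0866,-0.0068,0],0],[[-0.0866,-0.0068,0],0],[[-0.0866,-0.0068,0],0],[[-0.0866,-0.0068,0],0],[[-0.0866,-0.0068,0],0],[[-0.0866,-0.0068,0],0],[[-0.0866,-0.0068,0],0],[[-0.0866,-0.0068,0],0],[[-0.0866,-0.0068,0],0],[[-0.0866,-0.0068,0],0],[[-0.0866,-0.0068,0],0],[[-0.0866,-0.0068,0],0],[[-0.0866,-0.0068,0],0]]' 1 40; python3 go.py 0.6161 0.2697 0.12 -0.5849;python3 go.py 0.6161 0.2697 0.043 -0.5849
```

```text
time_s: 3.0
ee_pos: [0.6173, 0.2681, 0.195]
tcp_rot: [0.288, 0.958, 0.0, 0.0]
wrist_force: [0.5, 0.3, -0.4]
opening: 0.0878
grasp_force: 0.0
t 3.0 pos [0.6173 0.2681 0.195 ] tilt [-0.  0. -1.] phi 2.5566 q6 -0.59 open 0.0878 F [ 0.5  0.3 -0.4]
turn total -0.0 rows 1 each -0.0
after turn: total [0.0046 0.0017 0.1876] xy rows 1 each [0.0046 0.0017]
t 3.0 pos [0.6173 0.2681 0.195 ] tilt [-0.  0. -1.] phi 2.5566 q6 -0.59 open 0.0878 F [ 0.5  0.3 -0.4]
turn total -0.0 rows 1 each -0.0
after turn: total [0.0046 0.0017 0.3801] xy rows 1 each [0.0046 0.0017]
```

```bash
python3 -m crank '[[[0.0,0.0,0.09],0],[[0,0,0.09],0],[[0,0,0.08],0],[[0,0,0.06],0],[[0,0,0.04],0],[[0,0,0.02],0],[[0,0,0],0],[[0,0,0],0]]'; python3 go.py 0.6161 0.2697 0.042 -0.5849; python3 - <<'E'
import cv2
from plant import imaging
im={n:imaging.camera(n)[:,:,::-1] for n in('top','side')}
a=cv2.resize(im['top'][115:195,95:195],(500,400),interpolation=2);b=cv2.resize(im['side'][80:160,180:240],(300,400),interpolation=2)
cv2.imwrite('pics/g1.png',cv2.hconcat([a,b]))
E
```

```text
time_s: 3.67
ee_pos: [0.6163, 0.2696, 0.0433]
tcp_rot: [0.288, 0.958, 0.0, 0.0]
wrist_force: [0.7, -0.4, 0.3]
opening: 0.0876
grasp_force: 0.0
t 3.67 pos [0.6163 0.2696 0.0433] tilt [-0.  0. -1.] phi 2.5568 q6 -0.59 open 0.0876 F [ 0.7 -0.4  0.3]
turn total 0.0 rows 1 each 0.0
after turn: total [ 0.0007 -0.0001  0.0033] xy rows 1 each [ 0.0007 -0.0001]
```

View pics/g1.png

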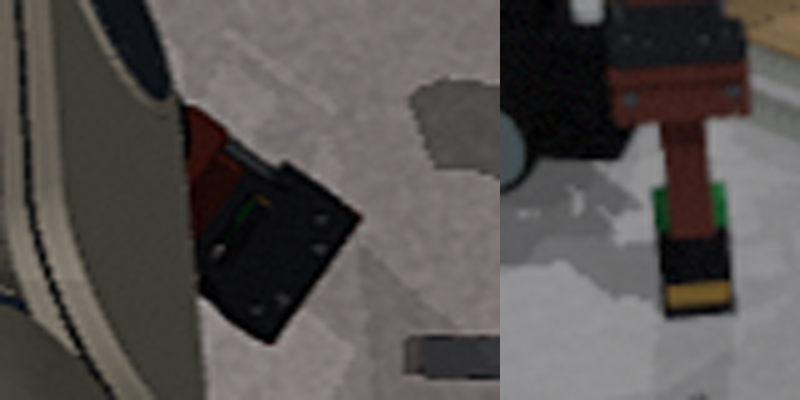

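The side view shows the near finger in front of the green cap, centred on it at about (690,205) in the crop. I'll grip and lift.

```bash
python3 -m crank '[[[0,0,0],0],[[0,0,0],0],[[0,0,0],0],[[0,0,0],0],[[0,0,0],0],[[0,0,0],0],[[0,0,0],0],[[0,0,0],0]]' 0 50; python3 -m crank '[[[0,0,-0.05],0],[[0,0,-0.1],0],[[0,0,-0.1],0],[[0,0,-0.05],0]]'; python3 go.py 0.6468 -0.0712 0.14 0.0221
```

```text
time_s: 4.43
ee_pos: [0.616, 0.2694, 0.0429]
tcp_rot: [0.288, 0.958, -0.0, -0.0]
wrist_force: [-0.4, 0.0, 0.2]
opening: 0.0379
grasp_force: 0.0
time_s: 4.77
ee_pos: [0.6179, 0.2702, 0.1676]
tcp_rot: [0.288, 0.958, 0.002, 0.002]
wrist_force: [1.4, 1.0, -0.3]
opening: 0.0114
grasp_force: 0.0
t 4.77 pos [0.6179 0.2702 0.1676] tilt [-0.003  0.004 -1.   ] phi 2.5567 q6 -0.59 open 0.0114 F [ 1.4  1.  -0.3]
turn total -0.1932 rows 6 each -0.0322
after turn: total [-0.0534 -0.8549  0.0691] xy rows 10 each [-0.0053 -0.0855]
```

The fingers were still closing when I lifted, so the gripper is empty. I'll reopen to about 60% and check the pack.

```bash
python3 -m crank '[[[0,0,0],0],[[0,0,0],0],[[0,0,0],0],[[0,0,0],0],[[0,0,0],0],[[0,0,0],0],[[0,0,0],0]]' 0.6 50; python3 - <<'E'
import sys;sys.path.insert(0,'.')
from fit import *
for n,uv,r in(('top',(143,154),18),('side',(218,121),24)):
    im=imaging.camera(n)
    try:
        M=maskhull(im,'green',uv,r);g=ground(n,uv,.05);p,v=fit({n:M},lambda p:box(p[0],p[1],p[2],.02,.012,.056,.07),[*g,-.3],[.006,.006,.15]);print(n,p.round(4),v)
    except Exception as e: print(n,e)
E
python3 go.py 0.6161 0.2697 0.042 -0.5849
```

```text
time_s: 5.35
ee_pos: [0.6156, 0.2693, 0.1619]
tcp_rot: [0.288, 0.958, -0.001, -0.001]
wrist_force: [-0.6, 0.0, -0.1]
opening: 0.0521
grasp_force: 0.0
top [0.6053 0.2895 0.0354] 0.16488768861454048
side [ 0.6104  0.2616 -0.5893] 0.9102337458259674
t 5.45 pos [0.6159 0.2694 0.1624] tilt [ 0.    -0.001 -1.   ] phi 2.5567 q6 -0.59 open 0.0524 F [ 0.8 -0.1 -0.1]
turn total 0.0 rows 1 each 0.0
after turn: total [-0.     0.001  0.301] xy rows 1 each [-0.     0.001]
```

The side fit matches the one from before, so the pack was not disturbed. Second try.

```bash
python3 -m crank '[[[0,0,0.08],0],[[0,0,0.08],0],[[0,0,0.07],0],[[0,0,0.05],0],[[0,0,0.02],0],[[0,0,0],0]]'; python3 -m crank '[[[0,0,0],0],[[0,0,0],0],[[0,0,0],0],[[0,0,0],0],[[0,0,0],0],[[0,0,0],0],[[0,0,0],0],[[0,0,0],0],[[0,0,0],0],[[0,0,0],0]]' 0 50
```

```text
time_s: 5.95
ee_pos: [0.6146, 0.2688, 0.0407]
tcp_rot: [0.288, 0.958, -0.001, -0.002]
wrist_force: [-0.2, 0.9, -0.9]
opening: 0.0523
grasp_force: 0.0
time_s: 6.78
ee_pos: [0.616, 0.2694, 0.0429]
tcp_rot: [0.288, 0.958, -0.0, -0.0]
wrist_force: [-0.5, -0.3, -0.0]
opening: 0.0003
grasp_force: 0.0
```

```bash
python3 - <<'E'
import cv2
from plant import imaging,read_state
im={n:imaging.camera(n)[:,:,::-1] for n in('top','side')}
a=cv2.resize(im['top'][105:205,85:185],(400,400),interpolation=2);b=cv2.resize(im['side'][80:180,170:270],(400,400),interpolation=2)
cv2.imwrite('pics/g2.png',cv2.hconcat([a,b]));s=read_state();print(s['opening'],s['grasp_force'])
E
```

```text
0.0005371114687118941 0.0
```

View pics/g2.png

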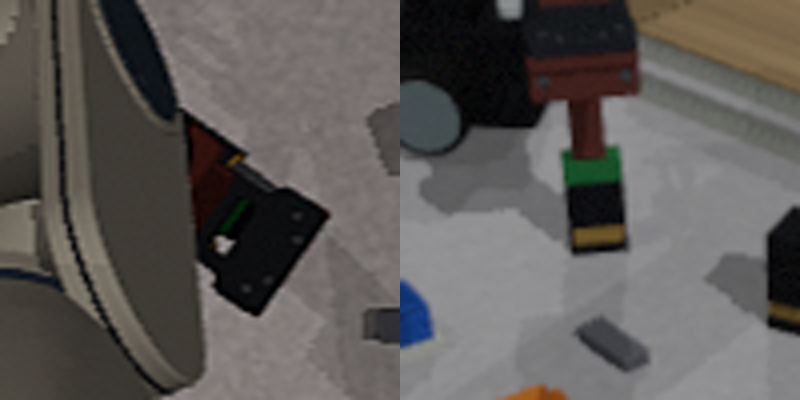

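```bash
python3 - <<'E'
from fit import *
from plant import read_state
p=np.array(read_state()['ee_pos']);P=np.vstack([p+[0,0,h] for h in(-.043,0,.027,.05,.08)])
for n in CAL:print(n,proj(n,P).round(1).tolist())
print('pack pred side',proj('side',np.array([[.6161,.2697,0],[.6161,.2697,.07]])).round(1).tolist(), 'top',proj('top',np.array([[.6161,.2697,0],[.6161,.2697,.07]])).round(1).tolist())
E
```

```text
top [[147.4, 156.9], [142.6, 154.8], [139.4, 153.4], [136.5, 152.2], [132.6, 150.4]]
side [[218.9, 139.4], [217.7, 125.9], [216.8, 117.1], [216.1, 109.3], [215.1, 98.8]]
pack pred side [[218.9, 139.3], [216.8, 117.0]] top [[147.3, 156.9], [139.3, 153.4]]
```

```bash
python3 - <<'E'
import cv2
from plant import imaging
im=imaging.camera('side')[:,:,::-1];cv2.imwrite('pics/_a.png',im[85:150,185:250])
E
python3 -m crank '[[[0,0,-0.02],0],[[0,0,-0.04],0],[[0,0,-0.015],0],[[0,0,0],0],[[0,0,0],0]]'
python3 - <<'E'
import cv2
from plant import imaging
im=imaging.camera('side')[:,:,::-1];a=cv2.imread('pics/_a.png')
cv2.imwrite('pics/g3.png',cv2.hconcat([cv2.resize(x,(390,390),interpolation=0) for x in(a,im[85:150,185:250])]))
E
```

```text
time_s: 7.35
ee_pos: [0.6164, 0.2696, 0.0736]
tcp_rot: [0.288, 0.958, 0.0, 0.0]
wrist_force: [0.0, -1.2, 0.4]
opening: 0.0007
grasp_force: 0.0
```

View pics/g3.png

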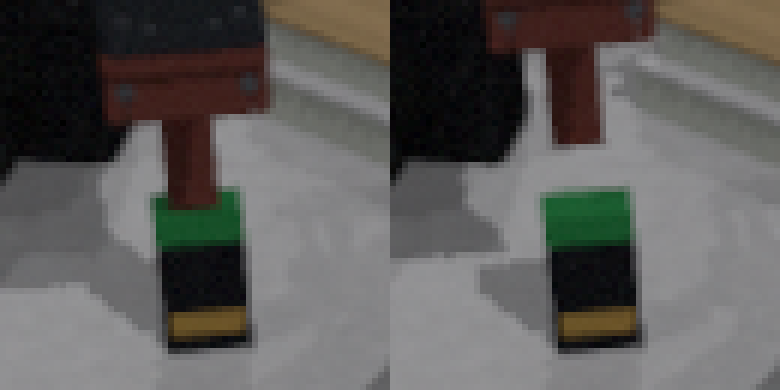

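The lifted view shows the closed fingertips at side pixel (216,109). The calibration puts the reported TCP at row 117, so the tips sit about 25–30 mm higher than reported, and earlier they closed just over the cap. I'll measure the offset by feel, lowering the closed fingers onto the cap top.

```bash
python3 -m crank '[[[0,0,0.03],0],[[0,0,0.03],0],[[0,0,0.01],0],[[0,0,0],0],[[0,0,0],0]]'; python3 -m crank '[[[0,0,0.005],0],[[0,0,0],0],[[0,0,0],0]]';python3 -m crank '[[[0,0,0.005],0],[[0,0,0],0],[[0,0,0],0]]'
```

```text
time_s: 7.82
ee_pos: [0.6152, 0.2691, 0.0434]
tcp_rot: [0.288, 0.958, -0.001, -0.001]
wrist_force: [-0.3, 0.6, -0.5]
opening: 0.0005
grasp_force: 0.0
time_s: 8.07
ee_pos: [0.6159, 0.2694, 0.0428]
tcp_rot: [0.288, 0.958, -0.0, -0.0]
wrist_force: [-1.0, 0.2, 3.8]
opening: 0.0003
grasp_force: 2.0
time_s: 8.32
ee_pos: [0.6167, 0.27, 0.0428]
tcp_rot: [0.288, 0.958, 0.001, 0.001]
wrist_force: [-4.0, -0.1, 16.2]
opening: 0.0005
grasp_force: 8.0
```

Contact is at reported z 0.0428, and the cap top is at 0.070, so true tip height is reported height plus 0.027. I'll back off, open, descend to reported 0.016 and grip.

```bash
python3 -m crank '[[[0,0,-0.03],0],[[0,0,-0.04],0],[[0,0,0],0],[[0,0,0],0],[[0,0,0],0],[[0,0,0],0],[[0,0,0],0],[[0,0,0],0],[[0,0,0],0]]' 0.7 50;python3 go.py 0.6161 0.2697 0.016 -0.5849
```

```text
time_s: 9.07
ee_pos: [0.6158, 0.2693, 0.0684]
tcp_rot: [0.288, 0.958, -0.0, -0.0]
wrist_force: [-0.0, -0.3, -0.1]
opening: 0.0571
grasp_force: 0.0
t 9.07 pos [0.6158 0.2693 0.0684] tilt [ 0.    -0.001 -1.   ] phi 2.5567 q6 -0.59 open 0.0571 F [-0.  -0.3 -0.1]
turn total 0.0 rows 1 each 0.0
after turn: total [-1.000e-04  1.300e-03  1.311e-01] xy rows 1 each [-0.0001  0.0013]
```

```bash
python3 -m crank '[[[0,0,0.03],0],[[0,0,0.03],0],[[0,0,0.03],0],[[0,0,0.02],0],[[0,0,0.02],0],[[0,0,0],0],[[0,0,0],0]]' && python3 -m crank '[[[0,0,0],0],[[0,0,0],0],[[0,0,0],0],[[0,0,0],0],[[0,0,0],0],[[0,0,0],0],[[0,0,0],0],[[0,0,0],0]]' 0 50; python3 - <<'E'
import cv2
from plant import imaging
im=imaging.camera('side')[:,:,::-1]
cv2.imwrite('pics/g4.png',cv2.resize(im[85:150,185:250],(390,390),interpolation=0))
E
```

```text
time_s: 9.65
ee_pos: [0.6156, 0.2692, 0.0161]
tcp_rot: [0.288, 0.958, -0.0, -0.001]
wrist_force: [-0.3, 0.1, -0.2]
opening: 0.0614
grasp_force: 0.0
time_s: 10.32
ee_pos: [0.6162, 0.2695, 0.0172]
tcp_rot: [0.288, 0.958, 0.0, 0.0]
wrist_force: [-0.1, 0.1, 2.7]
opening: 0.0237
grasp_force: 49.9
```

View pics/g4.png

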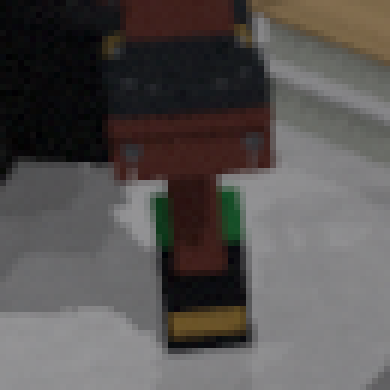

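Gripped, with the opening at 23.7 mm and the finger centred on the cap. I'll lift and carry it to the green dock.

```bash
python3 -m crank '[[[0,0,-0.04],0],[[0,0,-0.08],0],[[0,0,-0.08],0],[[0,0,-0.06],-0.0322],[[0,0,0],-0.0322],[[0,0,0],-0.0322],[[0,0,0],-0.0322],[[0,0,0],-0.0322],[[0,0,0],-0.0322],[[0,0,0],0]]';python3 go.py 0.6468 -0.0712 0.05 0.0221
```

```text
time_s: 11.2
ee_pos: [0.6158, 0.2693, 0.1207]
tcp_rot: [-0.013, 1.0, -0.0, -0.0]
wrist_force: [0.1, -0.2, -0.9]
opening: 0.0234
grasp_force: 49.9
t 11.2 pos [0.6158 0.2693 0.1207] tilt [ 0. -0. -1.] phi -3.1159 q6 -1.2 open 0.0234 F [ 0.1 -0.2 -0.9]
turn total 0.0011 rows 1 each 0.0011
after turn: total [-0.0587 -0.8527  0.1769] xy rows 10 each [-0.0059 -0.0853]
```

```bash
python3 -m crank '[[[-0.0059,-0.0853,0],0.0011],[[-0.0059,-0.0853,0],0],[[-0.0059,-0.0853,0],0],[[-0.0059,-0.0853,0],0],[[-0.0059,-0.0853,0],0],[[-0.0059,-0.0853,0],0],[[-0.0059,-0.0853,0],0],[[-0.0059,-0.0853,0],0],[[-0.0059,-0.0853,0],0],[[-0.0059,-0.0853,0],0],[[0,0,0],0],[[0,0,0],0]]';python3 go.py 0.6468 -0.0712 0.06 0.0221; python3 - <<'E'
import cv2
from plant import imaging
s=imaging.camera('side')[:,:,::-1][120:220,280:380];t=imaging.camera('top')[:,:,::-1][110:185,245:320]
cv2.imwrite('pics/g5.png',cv2.hconcat([cv2.resize(x,(400,400),interpolation=2) for x in(t,s)]))
E
```

```text
time_s: 12.2
ee_pos: [0.6459, -0.073, 0.1207]
tcp_rot: [-0.006, 1.0, 0.0, -0.0]
wrist_force: [-0.3, 0.1, -1.2]
opening: 0.0237
grasp_force: 49.9
t 12.2 pos [ 0.6459 -0.073   0.1207] tilt [ 0.  0. -1.] phi -3.1288 q6 -1.71 open 0.0237 F [-0.3  0.1 -1.2]
turn total -0.003 rows 1 each -0.003
after turn: total [-0.0022  0.0044  0.1518] xy rows 1 each [-0.0022  0.0044]
```

View pics/g5.png

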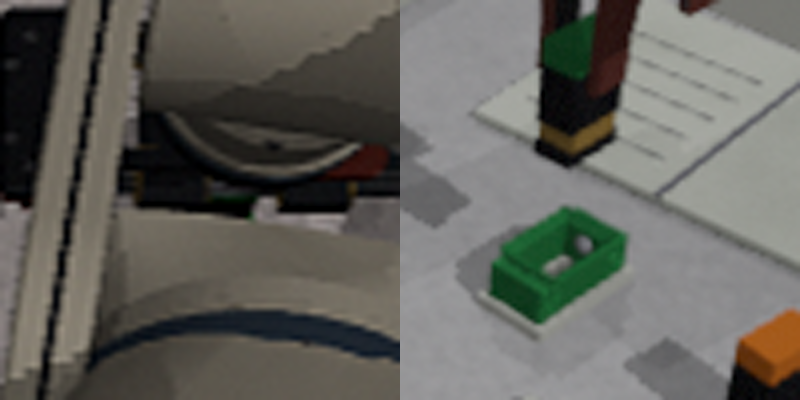

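```bash
python3 - <<'E'
from fit import *
b=box(.6459,-.073,.0128,.02,.012,.1035,.1735);print(np.c_[(proj('side',b)-[280,120])*4+[400,0],b[:,2]].round(0))
b=box(.6468,-.0712,.0221,.042,.024,0,.004);print('dock base',((proj('side',b)-[280,120])*4+[400,0]).round(0)[::2])
E
```

```text
[[565. 164.   0.]
 [577.  50.   0.]
 [530. 146.   0.]
 [540.  32.   0.]
 [612. 135.   0.]
 [627.  21.   0.]
 [578. 117.   0.]
 [591.   5.   0.]]
dock base [[539. 338.]
 [475. 298.]
 [632. 272.]
 [568. 236.]]
```

```bash
python3 -m crank '[[[-0.001,0.0057,0.04],-0.003],[[0,0,0.05],0],[[0,0,0.05],0],[[0,0,0.024],0],[[0,0,0],0],[[0,0,0],0]]' && python3 -m crank '[[[0,0,0.01],0],[[0,0,0.01],0],[[0,0,0.01],0],[[0,0,0],0],[[0,0,0],0]]'; python3 go.py 0.6463 -0.0707 0.025 0.0221
```

```text
time_s: 12.8
ee_pos: [0.6463, -0.0679, 0.0552]
tcp_rot: [-0.014, 1.0, 0.0, -0.0]
wrist_force: [0.6, -0.1, -0.1]
opening: 0.0233
grasp_force: 49.9
time_s: 13.22
ee_pos: [0.6462, -0.0691, 0.0437]
tcp_rot: [-0.014, 1.0, -0.0, -0.0]
wrist_force: [-2.8, -0.4, 3.7]
opening: 0.0241
grasp_force: 49.9
t 13.22 pos [ 0.6462 -0.0691  0.0437] tilt [ 0. -0. -1.] phi -3.1138 q6 -1.72 open 0.0241 F [-2.8 -0.4  3.7]
turn total 0.0018 rows 1 each 0.0018
after turn: total [-0.0002 -0.0039  0.0468] xy rows 1 each [-0.0002 -0.0039]
```

```bash
python3 -m crank '[[[0,-0.003,0],0.0018],[[0,0,0],0],[[0,0,0.01],0],[[0,0,0.01],0],[[0,0,0.01],0],[[0,0,0.01],0],[[0,0,0.008],0],[[0,0,0],0],[[0,0,0],0],[[0,0,0],0]]'; python3 go.py 0.6463 -0.0707 0.025 0.0221
```

```text
time_s: 14.05
ee_pos: [0.6467, -0.0704, 0.0251]
tcp_rot: [-0.011, 1.0, -0.0, 0.0]
wrist_force: [-5.0, -0.7, 10.7]
opening: 0.0239
grasp_force: 50.0
t 14.05 pos [ 0.6467 -0.0704  0.0251] tilt [-0. -0. -1.] phi -3.1191 q6 -1.72 open 0.0239 F [-5.  -0.7 10.7]
turn total 0.0001 rows 1 each 0.0001
after turn: total [ 0.001  -0.0008  0.0002] xy rows 1 each [ 0.001  -0.0008]
```

```bash
python3 -m crank '[[[0,0,0.006],0],[[0,0,0.005],0],[[0,0,0],0]]'; python3 -m crank '[[[0,0,-0.005],0],[[0,0,0],0],[[0,0,0],0],[[0,0,0],0],[[0,0,0],0],[[0,0,0],0],[[0,0,0],0]]' 0.6; python3 -m crank '[[[0,0,-0.05],0],[[0,0,-0.08],0],[[0,0,-0.08],0],[[0,0,-0.06],0],[[0,0,0],0]]' 0.7; python3 go.py 0.6352 -0.2227 0.11 -0.1073; python3 - <<'E'
from fit import *
im=imaging.camera('side')
M=maskhull(im,'green',(320,182),30)
cv2.imwrite('pics/g6.png',cv2.resize(im[140:220,280:400][:,:,::-1],(600,400),interpolation=2))
E
```

```text
time_s: 14.3
ee_pos: [0.6471, -0.0705, 0.0249]
tcp_rot: [-0.011, 1.0, -0.0, 0.0]
wrist_force: [-15.7, 0.1, 44.1]
opening: 0.0237
grasp_force: 50.0
time_s: 14.88
ee_pos: [0.6463, -0.0702, 0.0212]
tcp_rot: [-0.011, 1.0, 0.0, -0.0]
wrist_force: [0.2, -0.9, 0.1]
opening: 0.0528
grasp_force: 0.0
time_s: 15.3
ee_pos: [0.65, -0.0706, 0.1353]
tcp_rot: [-0.011, 1.0, -0.001, 0.004]
wrist_force: [0.1, 0.2, 0.1]
opening: 0.0614
grasp_force: 0.0
t 15.3 pos [ 0.65   -0.0706  0.1353] tilt [-0.009 -0.001 -1.   ] phi -3.1191 q6 -1.72 open 0.0614 F [0.1 0.2 0.1]
turn total 0.0413 rows 2 each 0.0207
after turn: total [-0.0038 -0.382   0.0633] xy rows 5 each [-0.0008 -0.0764]
```

View pics/g6.png

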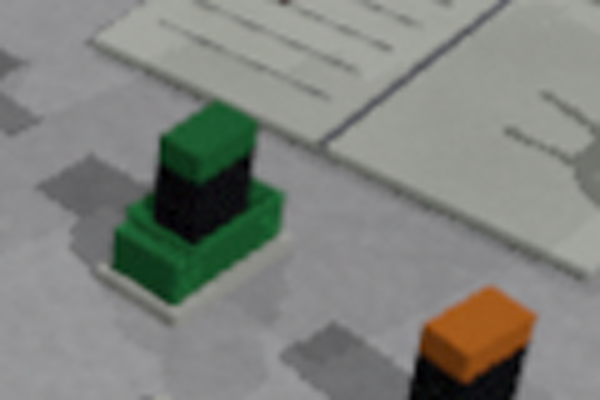

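The side view shows the green pack upright and fully down in its dock, with the cap at (210,140) in the crop. It took a 44 N push on the floor. Next is orange.

```bash
python3 -m crank '[[[0,0,0],0.0207],[[0,0,0],0.0206],[[-0.0008,-0.0764,0],0],[[-0.0008,-0.0764,0],0],[[-0.0008,-0.0764,0],0],[[-0.0008,-0.0764,0],0],[[-0.0008,-0.0764,0],0],[[0,0,0],0],[[0,0,0],0],[[0,0,0],0]]' 0.7; python3 go.py 0.6352 -0.2227 0.016 -0.1073
```

```text
time_s: 16.18
ee_pos: [0.6309, -0.2217, 0.1283]
tcp_rot: [0.054, 0.999, 0.001, -0.001]
wrist_force: [0.6, 0.5, -0.3]
opening: 0.0615
grasp_force: 0.0
t 16.18 pos [ 0.6309 -0.2217  0.1283] tilt [ 0.002  0.001 -1.   ] phi 3.0337 q6 -1.82 open 0.0615 F [ 0.6  0.5 -0.3]
turn total -0.0002 rows 1 each -0.0002
after turn: total [-0.011  -0.0013  0.2808] xy rows 1 each [-0.011  -0.0013]
```

```bash
python3 -m crank '[[[-0.01,0,0.06],0],[[0,0,0.07],0],[[0,0,0.06],0],[[0,0,0.05],0],[[0,0,0.04],0],[[0,0,0],0],[[0,0,0],0],[[0,0,0],0]]'; python3 go.py 0.6352 -0.2227 0.016 -0.1073
```

```text
time_s: 16.85
ee_pos: [0.6364, -0.222, 0.0185]
tcp_rot: [0.053, 0.999, -0.0, 0.0]
wrist_force: [-0.2, 0.4, 0.3]
opening: 0.0613
grasp_force: 0.0
t 16.85 pos [ 0.6364 -0.222   0.0185] tilt [-0.001 -0.    -1.   ] phi 3.0353 q6 -1.82 open 0.0613 F [-0.2  0.4  0.3]
turn total 0.0003 rows 1 each 0.0003
after turn: total [ 0.0028 -0.0021  0.0063] xy rows 1 each [ 0.0028 -0.0021]
```

```bash
python3 -m crank '[[[0.0025,-0.002,0.004],0],[[0,0,0],0],[[0,0,0],0],[[0,0,0],0],[[0,0,0],0],[[0,0,0],0],[[0,0,0],0],[[0,0,0],0],[[0,0,0],0],[[0,0,0],0]]' 0 50; python3 go.py 0.4337 0.1087 0.06 -0.1846
```

```text
time_s: 17.68
ee_pos: [0.6347, -0.2235, 0.0164]
tcp_rot: [0.054, 0.999, -0.0, 0.0]
wrist_force: [-0.6, -0.7, 2.5]
opening: 0.0237
grasp_force: 49.9
t 17.68 pos [ 0.6347 -0.2235  0.0164] tilt [-0. -0. -1.] phi 3.0342 q6 -1.82 open 0.0237 F [-0.6 -0.7  2.5]
turn total 0.0246 rows 1 each 0.0246
after turn: total [ 0.6465  0.7242 -0.109 ] xy rows 11 each [0.0588 0.0658]
```

```bash
python3 -m crank '[[[0,0,-0.04],0],[[0,0,-0.08],0],[[0,0,-0.08],0],[[0,0,-0.06],0.0246],[[0.0588,0.0658,0],0],[[0.0588,0.0658,0],0],[[0.0588,0.0658,0],0],[[0.0588,0.0658,0],0],[[0.0588,0.0658,0],0],[[0.0588,0.0658,0],0],[[0.0588,0.0658,0],0],[[0.0588,0.0658,0],0],[[0.0588,0.0658,0],0],[[0.0588,0.0658,0],0],[[0.0588,0.0658,0],0],[[0,0,0],0],[[0,0,0],0],[[0,0,0],0],[[0,0,0],0]]'; python3 go.py 0.4337 0.1087 0.06 -0.1846; python3 - <<'E'
from fit import *
from plant import read_state
im=imaging.camera('side')[:,:,::-1];p=read_state()['ee_pos']
a=cv2.resize(im[125:225,150:250],(600,600),interpolation=2)
for b,c in((box(p[0],p[1],-.1846,.02,.012,p[2]-.0164,p[2]+.0536),(255,0,255)),(box(.4337,.1087,-.1846,.042,.024,0,.004),(255,255,0))):
    for q in (proj('side',b)-[150,125]+.5)*6-.5: cv2.circle(a,tuple(int(v) for v in q),3,c,-1)
cv2.imwrite('pics/g7.png',a)
E
```

```text
time_s: 19.27
ee_pos: [0.4342, 0.1081, 0.1202]
tcp_rot: [0.093, 0.996, 0.0, 0.0]
wrist_force: [0.3, -0.2, -1.8]
opening: 0.0237
grasp_force: 49.9
t 19.27 pos [0.4342 0.1081 0.1202] tilt [-0.001  0.    -1.   ] phi 2.9562 q6 -1.17 open 0.0237 F [ 0.3 -0.2 -1.8]
turn total -0.0003 rows 1 each -0.0003
after turn: total [0.0015 0.0013 0.1506] xy rows 1 each [0.0015 0.0013]
```

View pics/g7.png

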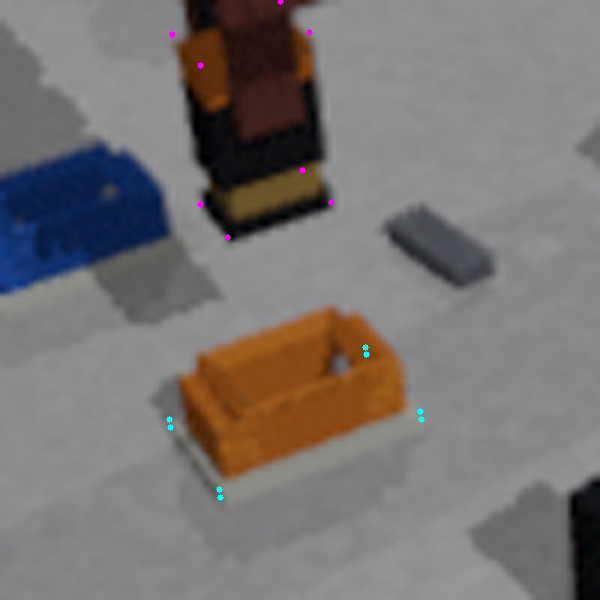

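The overlay agrees with both the held pack and the orange dock to within about 1 pixel. Inserting.

```bash
python3 -m crank '[[[0.001,0.001,0.04],0],[[0,0,0.05],0],[[0,0,0.05],0],[[0,0,0.023],0],[[0,0,0],0],[[0,0,0.01],0],[[0,0,0.01],0],[[0,0,0.007],0],[[0,0,0],0],[[0,0,0],0]]' ; python3 go.py 0.4337 0.1087 0.0244 -0.1846
```

```text
time_s: 20.15
ee_pos: [0.4335, 0.1088, 0.0445]
tcp_rot: [0.092, 0.996, -0.0, 0.0]
wrist_force: [1.2, -5.6, -2.0]
opening: 0.0234
grasp_force: 49.9
t 20.15 pos [0.4335 0.1088 0.0445] tilt [-0.001 -0.    -1.   ] phi 2.9573 q6 -1.17 open 0.0234 F [ 1.2 -5.6 -2. ]
turn total 0.0001 rows 1 each 0.0001
after turn: total [-0.0005 -0.0001  0.0504] xy rows 1 each [-0.0005 -0.0001]
```

```bash
python3 -m crank '[[[0,-0.002,0.01],0],[[0,0,0.01],0],[[0,0,0.01],0],[[0,0,0.01],0],[[0,0,0.01],0],[[0,0,0.008],0],[[0,0,0],0],[[0,0,0],0]]'; python3 go.py 0.4337 0.1087 0.0244 -0.1846
```

```text
time_s: 20.82
ee_pos: [0.4342, 0.1088, 0.023]
tcp_rot: [0.092, 0.996, 0.0, 0.001]
wrist_force: [-7.0, -2.0, 36.7]
opening: 0.0238
grasp_force: 50.0
t 20.82 pos [0.4342 0.1088 0.023 ] tilt [-0.002  0.001 -1.   ] phi 2.9572 q6 -1.17 open 0.0238 F [-7.  -2.  36.7]
turn total 0.0001 rows 1 each 0.0001
after turn: total [ 0.0013 -0.0005 -0.0035] xy rows 1 each [ 0.0013 -0.0005]
```

```bash
python3 -m crank '[[[0,0,-0.005],0],[[0,0,0],0],[[0,0,0],0],[[0,0,0],0],[[0,0,0],0],[[0,0,0],0],[[0,0,0],0],[[0,0,0],0]]' 0.7; python3 -m crank '[[[0,0,-0.05],0],[[0,0,-0.08],0],[[0,0,-0.08],0],[[0,0,-0.05],0],[[0,0,0],0],[[0,0,0],0]]'; python3 go.py 0.4584 -0.2354 0.12 0.3358; python3 - <<'E'
from fit import *
im=imaging.camera('side')[:,:,::-1];a=cv2.resize(im[125:225,150:250],(400,400),interpolation=2)
cv2.imwrite('pics/g8.png',a)
E
```

```text
time_s: 21.48
ee_pos: [0.4329, 0.1084, 0.0228]
tcp_rot: [0.092, 0.996, -0.0, -0.0]
wrist_force: [-0.2, 0.8, 0.2]
opening: 0.0614
grasp_force: 0.0
time_s: 21.98
ee_pos: [0.4337, 0.1085, 0.1278]
tcp_rot: [0.092, 0.996, 0.0, 0.001]
wrist_force: [0.2, -0.1, -0.2]
opening: 0.0618
grasp_force: 0.0
t 21.98 pos [0.4337 0.1085 0.1278] tilt [-0.003  0.001 -1.   ] phi 2.9569 q6 -1.17 open 0.0618 F [ 0.2 -0.1 -0.2]
turn total -0.1657 rows 5 each -0.0331
after turn: total [ 0.2251 -0.8321  0.0195] xy rows 10 each [ 0.0225 -0.0832]
```

View pics/g8.png

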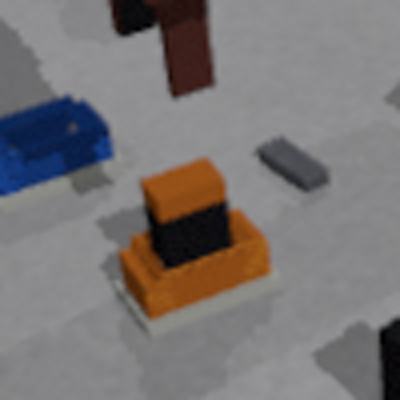

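The orange pack is seated upright, with its cap at (185,190) in the crop. Next is blue.

```bash
python3 -m crank '[[[0,0,0],-0.0331],[[0,0,0],-0.0331],[[0,0,0],-0.0331],[[0,0,0],-0.0332],[[0,0,0],-0.0332],[[0.0225,-0.0832,0],0],[[0.0225,-0.0832,0],0],[[0.0225,-0.0832,0],0],[[0.0225,-0.0832,0],0],[[0.0225,-0.0832,0],0],[[0.0225,-0.0832,0],0],[[0.0225,-0.0832,0],0],[[0.0225,-0.0832,0],0],[[0.0225,-0.0832,0],0],[[0.0225,-0.0832,0],0],[[0,0,0],0],[[0,0,0],0],[[0,0,0],0],[[0,0,0],0]]'; python3 go.py 0.4584 -0.2354 0.016 0.3358
```

```text
time_s: 23.62
ee_pos: [0.4568, -0.234, 0.1259]
tcp_rot: [-0.168, 0.986, 0.001, -0.001]
wrist_force: [1.0, 0.6, 0.6]
opening: 0.0613
grasp_force: 0.0
t 23.62 pos [ 0.4568 -0.234   0.1259] tilt [ 0.002  0.002 -1.   ] phi -2.8048 q6 -2.4 open 0.0613 F [1.  0.6 0.6]
turn total 0.0003 rows 1 each 0.0003
after turn: total [-0.0027 -0.0047  0.2747] xy rows 1 each [-0.0027 -0.0047]
```

```bash
python3 -m crank '[[[-0.001,-0.002,0.06],0],[[0,0,0.07],0],[[0,0,0.06],0],[[0,0,0.05],0],[[0,0,0.034],0],[[0,0,0],0],[[0,0,0],0],[[0,0,0],0]]'; python3 go.py 0.4584 -0.2354 0.016 0.3358
```

```text
time_s: 24.28
ee_pos: [0.4588, -0.2356, 0.018]
tcp_rot: [-0.168, 0.986, -0.0, 0.0]
wrist_force: [-0.4, 0.5, -0.3]
opening: 0.0615
grasp_force: 0.0
t 24.28 pos [ 0.4588 -0.2356  0.018 ] tilt [-0. -0. -1.] phi -2.8045 q6 -2.41 open 0.0615 F [-0.4  0.5 -0.3]
turn total 0.0004 rows 1 each 0.0004
after turn: total [0.0008 0.0008 0.0051] xy rows 1 each [0.0008 0.0008]
```

```bash
python3 -m crank '[[[0.0005,0.0005,0.004],0],[[0,0,0],0],[[0,0,0],0],[[0,0,0],0],[[0,0,0],0],[[0,0,0],0],[[0,0,0],0],[[0,0,0],0],[[0,0,0],0],[[0,0,0],0]]' 0 50; python3 go.py 0.4303 0.2692 0.06 -0.1576
```

```text
time_s: 25.12
ee_pos: [0.4581, -0.2361, 0.0159]
tcp_rot: [-0.167, 0.986, -0.0, 0.0]
wrist_force: [0.3, 0.2, 4.3]
opening: 0.0235
grasp_force: 49.9
t 25.12 pos [ 0.4581 -0.2361  0.0159] tilt [-0. -0. -1.] phi -2.8057 q6 -2.41 open 0.0235 F [0.3 0.2 4.3]
turn total 0.1571 rows 5 each 0.0314
after turn: total [ 0.267   1.2366 -0.1102] xy rows 15 each [0.0178 0.0824]
```

```bash
python3 -m crank '[[[0,0,-0.04],0],[[0,0,-0.09],0],[[0,0,-0.09],0],[[0,0,-0.05],0.0314],[[0,0,0],0.0314],[[0,0,0],0.0314],[[0,0,0],0.0314],[[0,0,0],0.0315]]'; python3 -m crank '[[[0.0178,0.0824,0],0],[[0.0178,0.0824,0],0],[[0.0178,0.0824,0],0],[[0.0178,0.0824,0],0],[[0.0178,0.0824,0],0],[[0.0178,0.0824,0],0],[[0.0178,0.0824,0],0],[[0.0178,0.0824,0],0],[[0.0178,0.0824,0],0],[[0.0178,0.0824,0],0],[[0.0178,0.0824,0],0],[[0.0178,0.0824,0],0],[[0.0178,0.0824,0],0],[[0.0178,0.0824,0],0],[[0.0178,0.0824,0],0],[[0,0,0],0],[[0,0,0],0],[[0,0,0],0],[[0,0,0],0]]'; python3 go.py 0.4303 0.2692 0.055 -0.1576; python3 - <<'E'
from fit import *
from plant import read_state
im=imaging.camera('side')[:,:,::-1];p=read_state()['ee_pos']
a=cv2.resize(im[105:205,115:215],(500,500),interpolation=2)
for b,c in((box(p[0],p[1],-.1576,.02,.012,p[2]-.0159,p[2]+.054),(255,0,255)),(box(.4303,.2692,-.1576,.042,.024,0,.004),(255,255,0))):
    for q in (proj('side',b)-[115,105]+.5)*5-.5: cv2.circle(a,tuple(int(v) for v in q),3,c,-1)
cv2.imwrite('pics/g9.png',a)
E
```

```text
time_s: 25.78
ee_pos: [0.4579, -0.2359, 0.1238]
tcp_rot: [0.081, 0.997, 0.0, -0.0]
wrist_force: [0.0, 0.8, -0.2]
opening: 0.0239
grasp_force: 49.9
time_s: 27.37
ee_pos: [0.4298, 0.2679, 0.1235]
tcp_rot: [0.079, 0.997, -0.0, -0.0]
wrist_force: [1.0, 0.2, -1.4]
opening: 0.0236
grasp_force: 49.9
t 27.37 pos [0.4298 0.2679 0.1235] tilt [ 0.001 -0.001 -1.   ] phi 2.9831 q6 -0.88 open 0.0236 F [ 1.   0.2 -1.4]
turn total -0.0003 rows 1 each -0.0003
after turn: total [-0.0007  0.0034  0.1712] xy rows 1 each [-0.0007  0.0034]
```

View pics/g9.png

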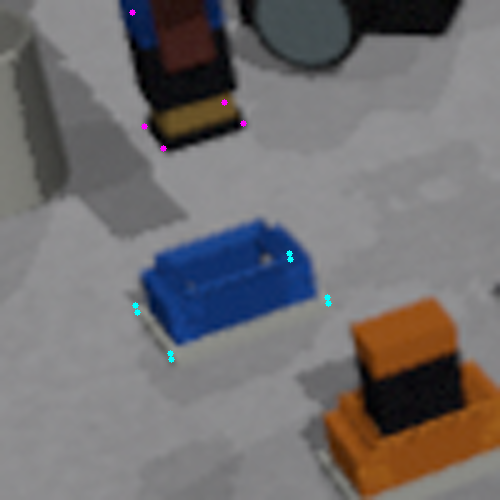

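The pack and dock both match the predicted corners. Inserting.

```bash
python3 -m crank '[[[0,0.002,0.04],0],[[0,0,0.05],0],[[0,0,0.05],0],[[0,0,0.03],0],[[0,0,0],0],[[0,0,0.01],0],[[0,0,0.01],0],[[0,0,0.007],0],[[0,0,0],0],[[0,0,0],0]]' ; python3 go.py 0.4303 0.2692 0.0239 -0.1576
```

```text
time_s: 28.25
ee_pos: [0.4314, 0.2694, 0.0477]
tcp_rot: [0.079, 0.997, 0.0, 0.001]
wrist_force: [-4.6, -8.8, 25.5]
opening: 0.0235
grasp_force: 50.0
t 28.25 pos [0.4314 0.2694 0.0477] tilt [-0.002  0.    -1.   ] phi 2.9842 q6 -0.88 open 0.0235 F [-4.6 -8.8 25.5]
turn total 0.0001 rows 1 each 0.0001
after turn: total [ 0.0027 -0.0009  0.0596] xy rows 1 each [ 0.0027 -0.0009]
```

The pack is catching on a lip, with 25 N up and a side force toward -y. I'll ease up and shift 1.6 mm in -y.

```bash
python3 -m crank '[[[0,-0.004,-0.012],0],[[0,0,0],0],[[0,0,0.006],0],[[0,0,0],0],[[0,0,0.006],0],[[0,0,0],0],[[0,0,0],0]]' ; python3 go.py 0.4303 0.2692 0.0239 -0.1576
```

```text
time_s: 28.83
ee_pos: [0.4298, 0.2682, 0.0445]
tcp_rot: [0.079, 0.997, -0.0, -0.0]
wrist_force: [-0.3, 0.2, -0.6]
opening: 0.0239
grasp_force: 50.0
t 28.83 pos [0.4298 0.2682 0.0445] tilt [ 0.001 -0.001 -1.   ] phi 2.9841 q6 -0.88 open 0.0239 F [-0.3  0.2 -0.6]
turn total 0.0 rows 1 each 0.0
after turn: total [-0.0008  0.0027  0.0515] xy rows 1 each [-0.0008  0.0027]
```

It's free now, so I'll push it home.

```bash
python3 -m crank '[[[0,0,0.01],0],[[0,0,0.01],0],[[0,0,0.01],0],[[0,0,0.01],0],[[0,0,0.01],0],[[0,0,0.008],0],[[0,0,0],0],[[0,0,0],0]]'; python3 go.py 0.4303 0.2692 0.0239 -0.1576
```

```text
time_s: 29.5
ee_pos: [0.4303, 0.2684, 0.0236]
tcp_rot: [0.079, 0.997, 0.0, 0.0]
wrist_force: [-6.7, -2.8, 29.1]
opening: 0.024
grasp_force: 50.0
t 29.5 pos [0.4303 0.2684 0.0236] tilt [-0.  0. -1.] phi 2.9841 q6 -0.88 open 0.024 F [-6.7 -2.8 29.1]
turn total 0.0 rows 1 each 0.0
after turn: total [ 0.0003  0.002  -0.0008] xy rows 1 each [0.0003 0.002 ]
```

```bash
python3 -m crank '[[[0,0,0.006],0],[[0,0,0],0],[[0,0,0],0]]'; python3 -m crank '[[[0,0,-0.006],0],[[0,0,0],0],[[0,0,0],0],[[0,0,0],0],[[0,0,0],0],[[0,0,0],0],[[0,0,0],0],[[0,0,0],0]]' 0.7; python3 -m crank '[[[0,0,-0.05],0],[[0,0,-0.09],0],[[0,0,-0.09],0],[[0,0,-0.09],0],[[0,0,-0.09],0],[[-0.06,0,0],0],[[0,0,0],0],[[0,0,0],0],[[0,0,0],0]]'; python3 - <<'E'
from fit import *
im=imaging.camera('side')
M={'side':maskhull(im,'blue',(160,150),8)}
im=im[:,:,::-1]
a=cv2.resize(im[100:300,130:400],(800,593),interpolation=2)
cv2.imwrite('pics/g10.png',a)
E
```

```text
time_s: 29.75
ee_pos: [0.4308, 0.2684, 0.023]
tcp_rot: [0.079, 0.997, 0.0, 0.001]
wrist_force: [-10.3, -6.9, 50.9]
opening: 0.024
grasp_force: 50.0
time_s: 30.42
ee_pos: [0.43, 0.2682, 0.0215]
tcp_rot: [0.079, 0.997, -0.0, -0.0]
wrist_force: [0.1, 0.1, -0.1]
opening: 0.0616
grasp_force: 0.0
time_s: 31.17
ee_pos: [0.4528, 0.264, 0.1849]
tcp_rot: [0.079, 0.997, -0.001, -0.001]
wrist_force: [-0.5, 0.7, 0.5]
opening: 0.0615
grasp_force: 0.0
```

View pics/g10.png

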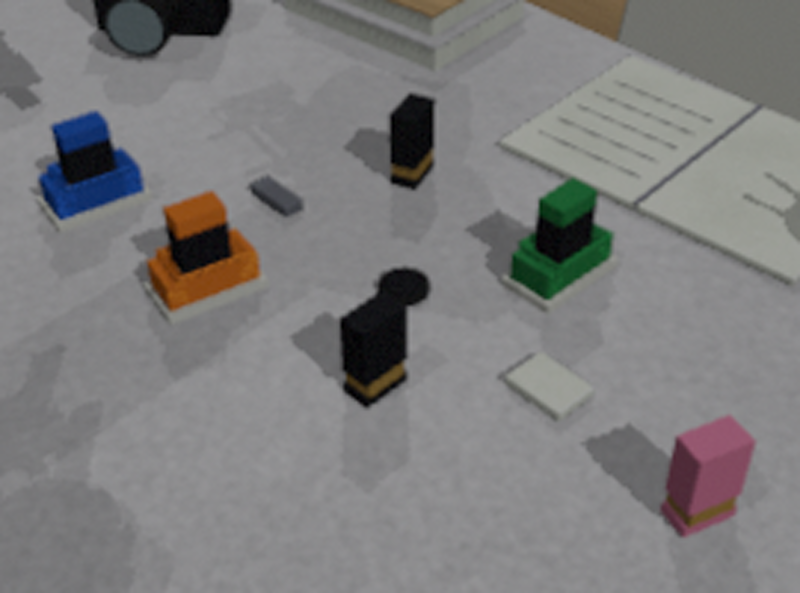

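The side view shows all three packs upright and equally deep in docks of their own colour. The blue cap is at (80,130), orange at (195,215) and green at (567,200) in the crop. Both black packs are untouched, and the arm is clear.

```bash
python3 -c "
from plant import job_done;print(job_done())"
```

```text
the job is handed in; nothing more can be done
None
```

The job is handed in: the orange, green and blue packs are each pushed home in their own colour's dock, the two black packs look untouched, and I have no verdict back from the judge.

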